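Open the shaker and empty it into the tray

ROBOT

A 7-joint arm with a two-finger parallel gripper is mounted at the origin on the work surface. World frame = base frame: x ahead of the robot, y to its left, z up, the work surface at z = 0. Lengths are in mm, angles in rad, forces in N, time in s.
With the tool pointing down it reaches from about 350 to 900 mm from the base axis. Payload 7.2 kg.
Tool frame: the origin (TCP) lies at the very end of the fingers, on their centre line; the grasp point (between the pads) lies 19 mm behind it; z points along the fingers, y is the line along which they close (so a half turn about z gives the same grasp; the last joint's range is limited). The gripper opens to 85 mm and grips with 20 to 120 N. Pads are 22 mm wide; open, the fingers measure 114 mm over their backs; the gripper's body (76 mm by 85 mm) begins 54 mm behind the grasp point. The pads swing forward as they close: fully open they stand 13 mm farther back than shut.
Start: joints at [-1.223, 0.411, -0.013, 1.596, 0.006, 1.134, -0.082], TCP at [252.461, 571.745, 231.297] pointing down, gripper open.
Joint ranges: [-2.95, 2.95], [-0.29, 1.99], [-1.47, 1.44], [0.14, 2.54], [-1.03, 4.17], [0.13, 1.85], [-2.86, 2.86]. Speed limits (rad/s): [2.39, 2.39, 3.01, 3.01, 3.14, 3.14, 3.14].

INTERFACE

Orientations are given as a unit quaternion [x, y, z, w].
In Python, from rig import readout, camera, camera_info, workorder gives the robot as it stands.
- The arm moves only by the shell command python3 -m inch 'ROWS' [FORCE]. ROWS is JSON, a list of rows, each a list of 7 numbers: the shift along the tool's x, y, z in cm, then the turn, a rotation vector about the tool's x, y, z in rad, then the gripper command: -1 is shut, 1 is fully open, values between are in proportion. In form: [[tx, ty, tz, wx, wy, wz, gripper], ...]. A call has 1 to 10 rows; each row shifts and turns the commanded pose from where the row before left it, along the tool's axes as they then stand; what a row does not reach is not made up. A row lasts 1/10 s, in which the tool goes at most 50 mm and 8.59 degrees, less where a joint would pass 70% of its speed; a pose out of reach is approached as far as the arm can. A call with a gripper value outside its range is refused whole. The fingers move at their own pace and stop on an object; FORCE is the grip in N (left out, the last holds). Time passes only in rows, so rows that do not move let the fingers close. It gives the time, the measured TCP pose, the force, the opening and the grip force at its end, in the units of the state.
- readout.sense(): the state, without advancing time (a new reading comes with each control period).
- camera(name): name is "scene" or "side" or "wrist"; returns (picture, depth): 420x560x3 uint8, red, green, blue; 420x560 float32, mm along the optical axis (not along the pixel's ray), 0 where there is no reading.
- camera_info(name): a dict with "fx", "fy", "cx", "cy" (pixels), "k1" (the pictures are not rectified: a ray, as slopes to the right and down, at radius r is drawn at 1 + k1 r^2 times it, then the intrinsics apply), "R" (3x3) and "t" (3): a world point X has camera coordinates R X + t; the wrist camera has in their place "T_tool_cam" (4x4, takes a point from camera to tool coordinates, whose origin is the TCP and whose axes are the flange's). Camera axes: x right, y down, z forward; pixel columns grow to the right and rows downward; lengths in mm; the calibration is good to about 2 mm. A picture is of the moment at which its call begins: read the wrist's pose just before it. camera_info takes no time and is no camera call.
- workorder.finish_job(): hands the job in; it is judged then, once.
The state is a dict: "time_s": time; "q": joint angles; "qvel": joint speeds; "effort": joint torques, N m; "ee_pos": TCP position; "orientation": TCP orientation; "wrist_force": force on the tool from outside, world axes, zero at the start; "torque": the same for the moment, N m; "grip_width": opening from 0.0 (shut) to 1.0 (fully open); "finger_force": force on a finger pad.
Only numpy, scipy, OpenCV 4.12 (cv2) and the standard library are available. Lean on these libraries where they do the work, as an engineer would, in place of code of your own. Each camera call takes 0.05 s, during which the arm holds its last target. There are 200 camera calls.

TASK

Unscrew the perforated cap from the clear shaker jar in the tipping stand (a part turn anticlockwise, then straight up) and set it down, right way up, in the round dish on the stand's board, without dropping it. Then push the open shaker over so that both steel balls left inside roll out of its mouth and stay in the stand's tray.

Things in the scene. Friction and masses are not known exactly. Their poses are not given: they have to be found in the camera images.
- cap: Aluminium cap with a pattern of small holes in its flat top; 57 mm across, 34 mm tall, 60 g, on the shaker's mouth. Origin: centre of its lower edge, 150 mm above the bench; z up. Bayonet: catches after 2 mm of lift unless first turned anticlockwise (from above) by 75 degrees (50 to 120 will do; no end stop). Grip any diameter, 35 N, near its top. Lift 40 mm to clear the jar.
- stand: Plywood board 320 x 400 x 12 mm, fixed. Origin: on the bench under the upright shaker's axis (sizes in mm); x: the way the shaker tips, to the tray; y left, z up. Tray: grey, x 50 to 210, y -70 to 70, walls to z = 62 mm, floor z = 16. Two brackets beside the shaker, top z = 97. A jar with a smooth solid cap (129 tall) near (-25, -135) is not part of the job.
- shaker (a joint): Tilt (rad) of the clear jar under the cap: 0 upright, 2.05 mouth down over the tray. 41 mm wide, bottom z = 85 mm, rim z = 180, mouth 36 wide. Hinge along the stand's y at x = 30, z = 85 mm. It cannot lean back. Pushed to +x near its top (5 to 12 N) it swings over; beyond 45 degrees it falls on by itself, damped, in about 2 s and stays at the stop; let go sooner it swings back.
- dish (a point): Centre of the floor of the round shallow steel dish on the board, left of the shaker: 110 mm across inside, floor 15 mm above the bench, rim 5 mm above its floor.
- ball_1_center (a point): Centre of a steel ball 14 mm in diameter, 12 g, on the floor of the shaker; too big for the cap's holes.
- ball_2_center (a point): Centre of the second, like ball, beside it.
Things that resemble listed ones, but are neither listed nor needed, are in the scene too. What is shaped like the cap but turquoise is not meant.

How it is judged (in metres and radians):
On the way, in this order (a step that is already met when the one before it is completed fails the run):
1. the cap lies right way up in the round dish, let go (x of cap in the frame of stand between -0.03 and 0.03 m and y of cap in the frame of stand between 0.11 and 0.17 m and z of cap in the frame of stand between 0.008 and 0.021 m and angle between cap's own z axis and vertical below 0.15 rad and contact force between the fingers and cap below 0.1 N), for 0.2 s.
2. both balls are in the tray (x of ball_1_center in the frame of stand between 0.05 and 0.21 m and y of ball_1_center in the frame of stand between -0.07 and 0.07 m and z of ball_1_center in the frame of stand between 0 and 0.05 m and x of ball_2_center in the frame of stand between 0.05 and 0.21 m and y of ball_2_center in the frame of stand between -0.07 and 0.07 m and z of ball_2_center in the frame of stand between 0 and 0.05 m), for 0.2 s.
At the end, for the whole second after the job is handed in: The cap lies still in the round dish, within 30 mm of its centre each way, right way up (tilt under 8 degrees); both balls are inside the tray's walls (all of step 2 and x of cap in the frame of stand between -0.03 and 0.03 m and y of cap in the frame of stand between 0.11 and 0.17 m and z of cap in the frame of stand between 0.008 and 0.021 m and angle between cap's own z axis and vertical below 0.15 rad and linear speed of cap below 0.03 m/s); the robot touches nothing.
It fails at once if the cap is let go more than 25 mm above the dish (x of cap in the frame of stand between -0.07 and 0.07 m and y of cap in the frame of stand between 0.07 and 0.21 m and z of cap in the frame of stand above 0.04 m and contact force between the fingers and cap below 0.1 N).
It also fails if it takes over 59 s, if anything falls off the work surface, if the arm or the gripper's body presses on something with over 40 N, if the wrist force passes 120 N, or if a joint passes its speed limit or range.

## Working session

There is one attempt and no reset: what is moved stays moved. The work goes in short steps, Python scripts to look and compute and a shell command to move; the robot and the scene stay as the last step left them, time stands still between calls to the robot, and variables do not carry over. Pictures are saved under pics/ and viewed, at most 10 in all, crops included, and the job is handed in when it is done.

```bash
mkdir -p pics; ls; cat > h.py <<'E'
import numpy as np,cv2
from rig import readout,camera,camera_info
from scipy.spatial.transform import Rotation as R
def cloud(n,save=None):
    s=readout.sense(); im,d=camera(n); c=camera_info(n)
    if save: cv2.imwrite('pics/'+save,im[:,:,::-1])
    v,u=np.mgrid[0:420,0:560]; K=np.array([[c['fx'],0,c['cx']],[0,c['fy'],c['cy']],[0,0,1.]])
    p=cv2.undistortPoints(np.stack([u,v],-1).reshape(-1,1,2).astype(float),K,np.array([c['k1'],0,0,0.])).reshape(420,560,2)
    P=np.dstack([p[...,0]*d,p[...,1]*d,d]).astype(float)
    if n=='wrist':
        T=np.array(c['T_tool_cam']); P=P@T[:3,:3].T+T[:3,3]
        P=P@R.from_quat(s['orientation']).as_matrix().T+np.array(s['ee_pos'])
    else:
        P=(P-np.array(c['t']))@np.array(c['R'])
    P[d==0]=np.nan
    return im,P
E
python3 -c "
from h import *
s=readout.sense();print(s);print(R.from_quat(s['orientation']).as_matrix().round(3))
for n in ['scene','side']:
    im,P=cloud(n,n+'1.png');np.save(n+'.npy',P);np.save(n+'i.npy',im)
"
```

```text
pics
{'time_s': 0.0, 'q': array([-1.22320748,  0.41190184, -0.01275947,  1.59710629,  0.00558911,
        1.13427325, -0.08217877]), 'qvel': array([-7.00289803e-05,  1.17688291e-03, -1.62629303e-03,  1.38598594e-03,
       -1.33688029e-03,  1.06653471e-03, -1.52111464e-04]), 'effort': array([-9.55803589e-04, -6.00611472e+01,  6.81507345e-01, -2.99421269e+01,
        1.38294775e-02,  1.04211739e-02, -3.72578393e-05]), 'ee_pos': array([252.24490859, 571.26629655, 230.42611878]), 'orientation': array([ 2.06358430e-01,  9.78476119e-01, -8.16907808e-04, -1.26937440e-04]), 'wrist_force': array([0.18894605, 0.60019893, 0.05260354]), 'torque': array([0.06757233, 0.01328627, 0.02292867]), 'finger_force': 0.0, 'grip_width': 1.0031921554290288}
[[-0.915  0.404 -0.001]
 [ 0.404  0.915 -0.002]
 [-0.    -0.002 -1.   ]]
```

View pics/scene1.png

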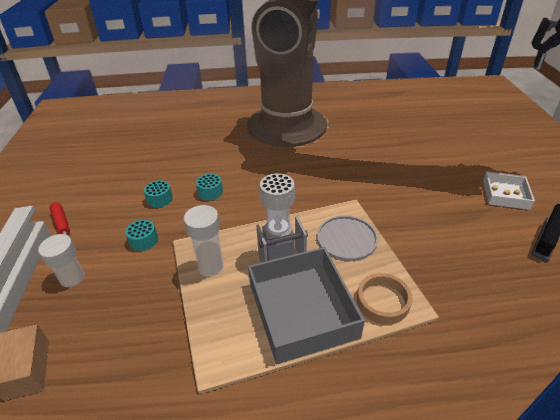

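View pics/side1.png

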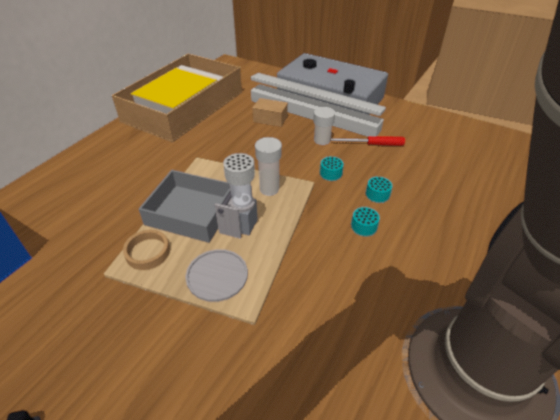

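The scene view shows the perforated cap at (278,183), the steel dish at (347,238), the tray at (303,303) and the smooth-capped jar at (204,240). In the side view the cap is at (239,168) and the dish at (217,275).

```bash
python3 - <<'E'
from h import *
def reg(n,u0,v0,u1,v1,z0,z1):
    P=np.load(n+'.npy')[v0:v1,u0:u1].reshape(-1,3); return P[(P[:,2]>z0)&(P[:,2]<z1)]
for n,b in [('scene',(255,165,302,200)),('side',(215,145,262,185))]:
    p=reg(n,*b,178,192); (c,r)=cv2.minEnclosingCircle(p[:,:2].astype(np.float32)); print('cap',n,c,r,len(p),np.median(p,0))
for n,b in [('scene',(150,190,450,390)),('side',(90,140,330,320))]:
    p=reg(n,*b,8,14); print('board',n,cv2.minAreaRect(p[:,:2].astype(np.float32)),len(p))
    b2={'scene':(240,240,365,360),'side':(130,160,230,245)}[n]
    p=reg(n,*b2,57,66); print('tray rim',cv2.minAreaRect(p[:,:2].astype(np.float32)),len(p))
    b3={'scene':(312,212,384,263),'side':(183,248,252,303)}[n]
    p=reg(n,*b3,5,40); p2=p[p[:,2]>np.percentile(p[:,2],50)+2.5]
    print('dish',len(p2),np.percentile(p[:,2],[5,50,95]),cv2.minEnclosingCircle(p2[:,:2].astype(np.float32)))
    im=np.load(n+'i.npy'); h=cv2.cvtColor(im,cv2.COLOR_RGB2HSV)
    P=np.load(n+'.npy'); u0,v0,u1,v1=b3
    m=np.zeros((420,560),bool); m[v0:v1,u0:u1]=h[v0:v1,u0:u1,1]<60; m&=(P[...,2]<25)
    q=P[m]; print('dish grey',cv2.minEnclosingCircle(q[:,:2].astype(np.float32)),np.median(q,0),q.min(0),q.max(0))
c=camera_info('wrist');print(np.array(c['T_tool_cam']).round(2))
E
```

```text
cap scene (504.84747314453125, -61.895286560058594) 29.423776626586914 653 [508.5475874  -62.03019304 182.97245933]
cap side (506.8304748535156, -61.445899963378906) 29.260337829589844 516 [504.12497487 -58.18016207 184.78565472]
board scene ((487.73553466796875, -77.0250244140625), (471.6622009277344, 443.78729248046875), 12.774652481079102) 18369
tray rim ((604.2315673828125, -39.40361785888672), (217.37689208984375, 141.81398010253906), 12.95297622680664) 1200
dish 466 [ 9.91760651 13.50826383 19.15772205] ((489.5606689453125, 56.740272521972656), 84.54154205322266)
dish grey ((477.2734375, 73.26239013671875), 64.10578155517578) [475.30497402  74.97619252  14.15133303] [415.69569335  14.90976136   9.04659745] [534.07412299 134.72656415  21.74052677]
board side ((566.5674438476562, -99.87222290039062), (439.287109375, 567.7686767578125), 26.046899795532227) 9159
tray rim ((616.1397705078125, -37.22691345214844), (197.189208984375, 142.39892578125), 12.583650588989258) 705
dish 490 [11.42788467 15.01703434 20.56559897] ((475.77081298828125, 74.49595642089844), 60.54375076293945)
dish grey ((477.9923095703125, 71.56166076660156), 63.93780517578125) [475.60774493  75.80557805  15.8053755 ] [416.83816007   8.46319086  10.92909274] [537.41086255 133.37959826  23.73808559]
[[  -0.     -0.95   -0.32   80.18]
 [   1.     -0.     -0.     -1.23]
 [  -0.     -0.32    0.95 -142.52]
 [   0.      0.      0.      1.  ]]
```

```bash
python3 -m inch '[[-2.4,-2.4,0,0,0,0,1],[-2.4,-2.4,0,0,0,0,1],[-2.4,-2.4,0,0,0,0,1],[-2.4,-2.4,0,0,0,0,1],[-2.4,-2.4,0,0,0,0,1],[-2.4,-2.4,0,0,0,0,1],[-2.4,-2.4,0,0,0,0,1],[-2.4,-2.4,0,0,0,0,1],[-2.4,-2.4,0,0,0,0,1],[-2.4,-2.4,0,0,0,0,1]]' 35; python3 -m inch '[[-2.4,-2.4,0,0,0,0,1],[-2.4,-2.4,0,0,0,0,1],[-2.4,-2.4,0,0,0,0,1],[-2.4,-2.4,0,0,0,0,1],[-2.4,-2.4,0,0,0,0,1],[-2,-2,0,0,0,0,1],[0,0,0,0,0,0,1],[0,0,0,0,0,0,1]]' 
python3 - <<'E'
from h import *
s=readout.sense();print(s['q'].round(3),s['ee_pos'],R.from_quat(s['orientation']).as_matrix().round(3))
im,P=cloud('wrist','w1.png');p=P.reshape(-1,3);np.save('w.npy',P)
p=p[(p[:,2]>176)&(p[:,2]<192)&(abs(p[:,0]-506)<45)&(abs(p[:,1]+62)<45)];print(len(p),cv2.minEnclosingCircle(p[:,:2].astype(np.float32)),np.median(p,0))
E
```

```text
time_s: 1.1
ee_pos: [375.2, 253.7, 231.1]
orientation: [0.206, 0.978, -0.0, -0.0]
wrist_force: [1.3, -0.1, -0.2]
grip_width: 0.999
finger_force: 0.0
time_s: 1.9
ee_pos: [446.4, 70.4, 231.1]
orientation: [0.207, 0.978, -0.0, -0.0]
wrist_force: [-0.3, -0.4, 0.0]
grip_width: 1.002
finger_force: 0.0
[-0.556  0.107  0.32   2.012 -0.039  1.029  0.936] [446.40603596  70.40580657 231.0965689 ] [[-0.914  0.405 -0.001]
 [ 0.405  0.914  0.   ]
 [ 0.001 -0.    -1.   ]]
466 ((508.2958984375, -39.4152717590332), 15.368821144104004) [505.51029295 -37.07180489 183.76522818]
```

View pics/w1.png

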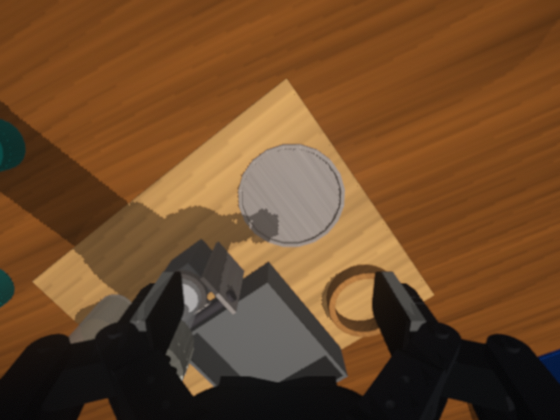

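The wrist view shows the dish at (290,194) with the stand and shaker at lower left; the arm is still short of the cap. I'll turn the tool clockwise first to leave range for the unscrewing turn.

```bash
python3 -m inch '[[0,0,0,0,0,0.14,1],[0,0,0,0,0,0.14,1],[0,0,0,0,0,0.14,1],[0,0,0,0,0,0.14,1],[0,0,0,0,0,0.14,1],[0,0,0,0,0,0.14,1],[0,0,0,0,0,0.14,1],[0,0,0,0,0,0.14,1],[0,0,0,0,0,0.14,1],[0,0,0,0,0,0,1]]' 
python3 - <<'E'
from h import *
s=readout.sense();M=R.from_quat(s['orientation']).as_matrix();print(s['q'].round(3),s['ee_pos'],M.round(3))
print(M.T@(np.array([506,-62,200])-s['ee_pos']))
im,P=cloud('wrist');np.save('w.npy',P)
h=cv2.cvtColor(im,cv2.COLOR_RGB2HSV)
m=(h[...,1]<60)&(abs(P[...,2]-15)<8)&(np.hypot(P[...,0]-475,P[...,1]-75)<70)
q=P[m];print(len(q),np.median(q,0),q.min(0),q.max(0),cv2.minEnclosingCircle(q[:,:2].astype(np.float32)))
E
```

```text
time_s: 2.95
ee_pos: [446.1, 72.0, 231.1]
orientation: [0.743, 0.669, -0.0, -0.0]
wrist_force: [-0.5, -0.5, -1.1]
grip_width: 1.002
finger_force: 0.0
[-0.649  0.106  0.418  2.017 -0.051  1.028 -0.312] [446.13495446  72.02469846 231.14766617] [[ 0.104  0.995 -0.   ]
 [ 0.995 -0.104  0.   ]
 [ 0.    -0.    -1.   ]]
[-127.04143253   73.55480961   31.09316623]
8945 [474.52533343  75.34498347  15.15877367] [415.82566188  14.53004543  11.94842757] [532.41135819 132.26767634  22.33228031] ((473.7743835449219, 73.28060150146484), 59.104984283447266)
```

```bash
python3 -m inch '[[-1.6,0.9,0,0,0,0,1],[-1.6,0.9,0,0,0,0,1],[-1.6,0.9,0,0,0,0,1],[-1.6,0.9,0,0,0,0,1],[-1.6,0.9,0,0,0,0,1],[-1.6,0.9,0,0,0,0,1],[-1.6,0.9,0,0,0,0,1],[-1.5,1.1,0,0,0,0,1],[0,0,0,0,0,0,1],[0,0,0,0,0,0,1]]' 
python3 - <<'E'
from h import *
s=readout.sense();M=R.from_quat(s['orientation']).as_matrix();print(s['q'].round(3))
im,P=cloud('wrist','w2.png');np.save('w.npy',P)
p=P.reshape(-1,3);p=p[(abs(p[:,2]-184)<6)&(np.hypot(p[:,0]-506,p[:,1]+62)<40)]
c,r=cv2.minEnclosingCircle(p[:,:2].astype(np.float32));print(len(p),c,r,np.median(p,0))
print(M.T@(np.array([506,-62,153])-s['ee_pos']))
E
```

```text
time_s: 4.0
ee_pos: [506.6, -62.7, 231.0]
orientation: [0.742, 0.67, -0.0, -0.0]
wrist_force: [-0.8, 1.3, -0.4]
grip_width: 0.997
finger_force: 0.0
[-0.415  0.227  0.529  1.897 -0.131  1.052  0.065]
6147 (504.169677734375, -62.735809326171875) 28.68014907836914 [504.69415434 -60.69386896 183.96306598]
[ 0.66097561 -0.61697839 77.96520313]
```

View pics/w2.png

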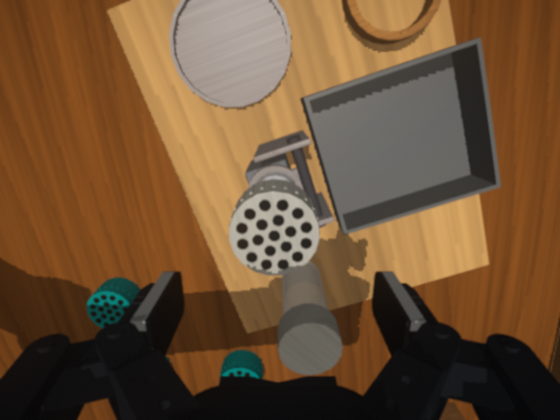

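The cap is at (275,232), clear of the fingers, with the smooth-capped jar at (310,345). Descending, gripping.

```bash
python3 -m inch '[[0.05,-0.15,1.5,0,0,0,1],[0,0,1.5,0,0,0,1],[0,0,1.5,0,0,0,1],[0,0,1.5,0,0,0,1],[0,0,1.0,0,0,0,1],[0,0,0.8,0,0,0,1],[0,0,0,0,0,0,1],[0,0,0,0,0,0,1]]' 35; python3 -m inch '[[0,0,0,0,0,0,0.5],[0,0,0,0,0,0,0.4],[0,0,0,0,0,0,0.3],[0,0,0,0,0,0,0.2],[0,0,0,0,0,0,0],[0,0,0,0,0,0,-1],[0,0,0,0,0,0,-1],[0,0,0,0,0,0,-1],[0,0,0,0,0,0,-1]]' 35
```

```text
time_s: 4.85
ee_pos: [505.6, -62.6, 153.6]
orientation: [0.743, 0.669, 0.0, 0.0]
wrist_force: [-0.3, -0.2, 0.1]
grip_width: 1.003
finger_force: 0.0
time_s: 5.75
ee_pos: [505.1, -62.8, 153.9]
orientation: [0.743, 0.669, 0.0, -0.0]
wrist_force: [-4.9, 0.5, 6.5]
grip_width: 0.664
finger_force: 36.0
```

```bash
python3 -m inch '[[0,0,0,0,0,-0.13,-1],[0,0,0,0,0,-0.13,-1],[0,0,0,0,0,-0.13,-1],[0,0,0,0,0,-0.13,-1],[0,0,0,0,0,-0.13,-1],[0,0,0,0,0,-0.13,-1],[0,0,0,0,0,-0.13,-1],[0,0,0,0,0,-0.13,-1],[0,0,0,0,0,-0.13,-1],[0,0,0,0,0,-0.13,-1]]'; python3 -m inch '[[0,0,0,0,0,-0.1,-1],[0,0,0,0,0,0,-1],[0,0,-0.3,0,0,0,-1],[0,0,-0.3,0,0,0,-1],[0,0,0,0,0,0,-1]]'
```

```text
time_s: 6.75
ee_pos: [505.1, -62.4, 153.9]
orientation: [0.184, 0.983, 0.0, -0.0]
wrist_force: [-2.3, 0.6, 5.0]
grip_width: 0.659
finger_force: 36.7
time_s: 7.25
ee_pos: [505.4, -62.5, 159.6]
orientation: [0.138, 0.99, 0.0, 0.0]
wrist_force: [-2.5, 1.0, 0.7]
grip_width: 0.664
finger_force: 37.7
```

```bash
python3 -m inch '[[0,0,-0.6,0,0,0,-1],[0,0,-0.8,0,0,0,-1],[0,0,-1,0,0,0,-1],[0,0,-1,0,0,0,-1],[0,0,-1,0,0,0,-1],[0,0,-1,0,0,0,-1],[0,0,-0.6,0,0,0,-1],[0,0,0,0,0,0,-1]]'; python3 - <<'E'
from h import *
s=readout.sense();M=R.from_quat(s['orientation']).as_matrix();print(s['q'].round(3),M.round(3))
cloud('side','s2.png')
print(M.T@(np.array([474.5,74.5,19])-s['ee_pos']), M.T@[0.975,.22,0])
E
```

```text
time_s: 8.05
ee_pos: [506.0, -62.9, 220.4]
orientation: [0.138, 0.99, 0.0, 0.001]
wrist_force: [-0.4, 0.4, -0.1]
grip_width: 0.661
finger_force: 37.7
[-0.157  0.222  0.22   1.899 -0.057  1.024  1.381] [[-0.962  0.272  0.002]
 [ 0.272  0.962  0.   ]
 [-0.002  0.001 -1.   ]]
[ 68.15491207 123.49760911 201.33975016] [-0.87818287  0.4773009   0.00192565]
```

View pics/s2.png

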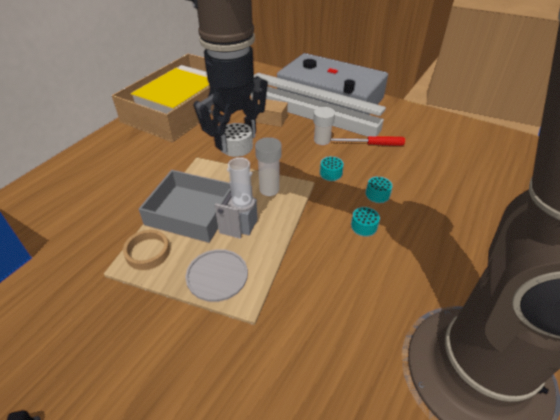

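The bare cap hangs in the gripper at (237,137), off the jar at (240,180). Carrying it over the dish.

```bash
python3 -m inch '[[0.8,1.5,0,0,0,0,-1],[0.8,1.5,0,0,0,0,-1],[0.8,1.5,0,0,0,0,-1],[0.8,1.5,0,0,0,0,-1],[0.8,1.5,0,0,0,0,-1],[0.8,1.5,0,0,0,0,-1],[0.8,1.5,0,0,0,0,-1],[0.8,1.5,0,0,0,0,-1],[0.4,0.35,1,0,0,0,-1],[0,0,2,0,0,0,-1]]'; python3 -m inch '[[0,0,2.5,0,0,0,-1],[0,0,2.5,0,0,0,-1],[0,0,2.5,0,0,0,-1],[0,0,2.5,0,0,0,-1],[0,0,2.5,0,0,0,-1],[0,0,1.5,0,0,0,-1],[0,0,1,0,0,0,-1],[0,0,0,0,0,0,-1],[0,0,0,0,0,0,-1]]'
```

```text
time_s: 9.1
ee_pos: [473.9, 75.3, 189.2]
orientation: [0.137, 0.991, 0.0, 0.001]
wrist_force: [0.3, -0.1, -0.5]
grip_width: 0.661
finger_force: 37.7
time_s: 10.0
ee_pos: [473.7, 74.3, 39.4]
orientation: [0.138, 0.99, -0.0, -0.0]
wrist_force: [-0.4, -0.9, -0.7]
grip_width: 0.661
finger_force: 37.7
```

```bash
python3 -m inch '[[0,0,0.6,0,0,0,-1],[0,0,0.6,0,0,0,-1],[0,0,0.4,0,0,0,-1],[0,0,0.2,0,0,0,-1],[0,0,0.1,0,0,0,-1],[0,0,0,0,0,0,-1],[0,0,0,0,0,0,-1]]'
```

```text
time_s: 10.7
ee_pos: [473.7, 74.6, 20.4]
orientation: [0.137, 0.991, 0.0, 0.0]
wrist_force: [0.3, -0.3, -0.8]
grip_width: 0.658
finger_force: 37.7
```

```bash
python3 -m inch '[[0,0,0.1,0,0,0,-1],[0,0,0.05,0,0,0,-1],[0,0,0,0,0,0,-1]]'; python3 -m inch '[[0,0,0,0,0,0,0.4],[0,0,0,0,0,0,0.45],[0,0,0,0,0,0,0.5],[0,0,0,0,0,0,0.55],[0,0,0,0,0,0,0.6],[0,0,0,0,0,0,0.6],[0,0,0,0,0,0,0.6]]'
```

```text
time_s: 11.0
ee_pos: [473.8, 74.6, 18.9]
orientation: [0.137, 0.991, 0.0, 0.0]
wrist_force: [-0.4, 0.3, 0.7]
grip_width: 0.661
finger_force: 37.8
time_s: 11.7
ee_pos: [473.7, 74.6, 18.8]
orientation: [0.137, 0.991, 0.0, 0.0]
wrist_force: [-0.4, 0.1, -0.4]
grip_width: 0.799
finger_force: 0.0
```

```bash
python3 -m inch '[[0,0,-0.5,0,0,0,0.6],[0,0,-1,0,0,0,0.6],[0,0,-1.5,0,0,0,0.6],[0,0,-2,0,0,0,0.6],[0,0,-2.5,0,0,0,0.6],[0,0,-2.5,0,0,0,0.6],[0,0,-2.5,0,0,0,0.6],[0,0,-2.5,0,0,0,0],[0,0,-2.5,0,0,0,-1],[0,0,-2.5,0,0,0,-1]]'; python3 - <<'E'
from h import *
for i in (1,):
    s=readout.sense();M=R.from_quat(s['orientation']).as_matrix();print(s['q'].round(3),M.round(3))
    im,P=cloud('side','s3.png')
p=P.reshape(-1,3);p=p[(abs(p[:,2]-49)<5)&(np.hypot(p[:,0]-474,p[:,1]-74)<45)]
print(len(p),cv2.minEnclosingCircle(p[:,:2].astype(np.float32)),np.median(p,0),p[:,2].std())
# push start in stand frame (-55,0)
a=np.radians(12.8);ex=np.array([np.cos(a),np.sin(a),0]);O=np.array([505.3,-62.2,0])
print(M.T@(O-60*ex+[0,0,155]-s['ee_pos']),M.T@ex)
E
```

```text
time_s: 12.7
ee_pos: [473.4, 74.5, 220.8]
orientation: [0.138, 0.99, 0.0, 0.0]
wrist_force: [0.3, 0.2, -0.1]
grip_width: 0.29
finger_force: 0.0
[-0.368  0.169  0.126  1.96  -0.025  1.013  1.064] [[-0.962  0.272  0.001]
 [ 0.272  0.962  0.   ]
 [-0.001  0.001 -1.   ]]
614 ((476.5206604003906, 74.89776611328125), 29.2849178314209) [474.49288571  76.96998332  49.61030833] 1.3910703213829365
[ -15.22002488 -151.55888925   65.73650048] [-0.87790974  0.47882527  0.00092487]
```

View pics/s3.png

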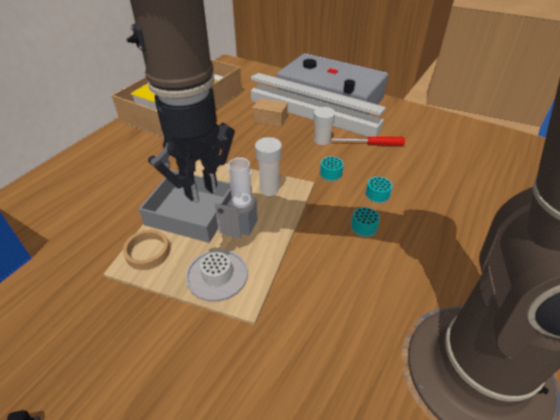

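The cap sits flat in the dish at (217,268) and the gripper is clear. Next: rotate so the tool's -x is along the tipping direction, and go behind the shaker.

```bash
python3 -m inch '[[0,0,0,0,0,-0.125,-1],[0,0,0,0,0,-0.125,-1],[0,0,0,0,0,-0.125,-1],[0,0,0,0,0,-0.125,-1],[0.8,-1.4,0,0,0,0,-1],[0.9,-1.4,0,0,0,0,-1],[0.9,-1.4,0,0,0,0,-1],[0.9,-1.4,0,0,0,0,-1],[0.9,-1.4,0,0,0,0,-1]]'; python3 -m inch '[[0.8,-1.4,0,0,0,0,-1],[0.8,-1.4,0,0,0,0,-1],[0,-1.4,0,0,0,0,-1],[0,-1.4,0,0,0,0,-1],[0,-1.4,0,0,0,0,-1],[0,0,0,0,0,0,-1],[0,0,0,0,0,0,-1]]'; python3 - <<'E'
from h import *
s=readout.sense();M=R.from_quat(s['orientation']).as_matrix();print(s['q'].round(3),M.round(3))
a=np.radians(12.8);ex=np.array([np.cos(a),np.sin(a),0]);O=np.array([505.3,-62.2,0])
print(M.T@(O-55*ex+[0,0,157]-s['ee_pos']),M.T@ex)
E
```

```text
time_s: 13.65
ee_pos: [445.9, -4.1, 219.5]
orientation: [-0.112, 0.994, 0.0, 0.0]
wrist_force: [0.3, 0.1, -0.1]
grip_width: 0.001
finger_force: 0.0
time_s: 14.35
ee_pos: [446.1, -75.0, 219.1]
orientation: [-0.112, 0.994, 0.0, 0.0]
wrist_force: [0.1, -1.0, -1.5]
grip_width: 0.002
finger_force: 0.0
[-0.114  0.123  0.191  2.021 -0.028  1.     1.885] [[-0.975 -0.222  0.   ]
 [-0.222  0.975  0.   ]
 [-0.     0.    -1.   ]]
[-5.55101761 -0.70534126 62.12360564] [-9.99999910e-01 -1.92139713e-04  3.77164759e-04]
```

```bash
python3 -m inch '[[0,0,1.5,0,0,0,-1],[0,0,1.5,0,0,0,-1],[0,0,1.5,0,0,0,-1],[0,0,1.2,0,0,0,-1],[0,0,0.5,0,0,0,-1],[0,0,0,0,0,0,-1],[-1,0,0,0,0,0,-1],[-1,0,0,0,0,0,-1],[-0.5,0,0,0,0,0,-1],[0,0,0,0,0,0,-1]]'; python3 -m inch '[[-0.5,0,0,0,0,0,-1],[-0.5,0,0,0,0,0,-1],[-0.5,0,0,0,0,0,-1],[-0.5,0,0,0,0,0,-1],[-0.5,0,0,0,0,0,-1],[0,0,0,0,0,0,-1]]'
```

```text
time_s: 15.35
ee_pos: [471.5, -69.4, 156.9]
orientation: [-0.112, 0.994, -0.0, 0.0]
wrist_force: [0.3, -0.3, 0.7]
grip_width: 0.003
finger_force: 0.2
time_s: 15.95
ee_pos: [496.2, -63.8, 156.8]
orientation: [-0.112, 0.994, -0.0, 0.001]
wrist_force: [-0.5, -0.7, -0.2]
grip_width: 0.003
finger_force: 0.1
```

```bash
python3 -c "
from h import *
cloud('scene','c4.png');cloud('side','s4.png')
a=cv2.imread('pics/c4.png')[130:330,170:400];b=cv2.imread('pics/s4.png')[100:300,130:360]
cv2.imwrite('pics/m4.png',cv2.resize(np.hstack([a,b]),(800,348)))"
```

```text
(no output)
```

View pics/m4.png

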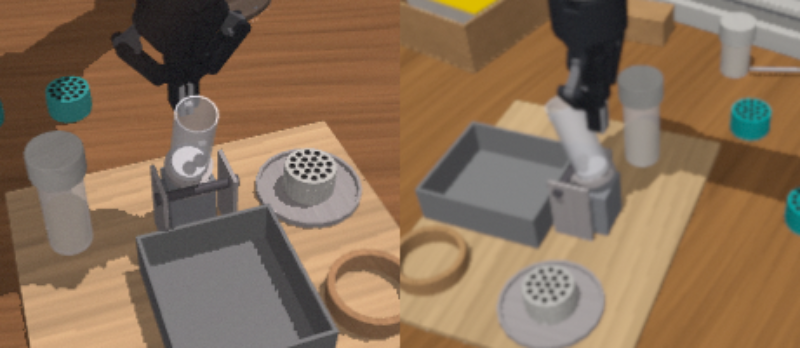

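The shaker (crop (195,130) and (575,135)) is already leaning with the fingers behind it and the cap is undisturbed; I'll keep pushing.

```bash
python3 -m inch '[[-0.6,0,0,0,0,0,-1],[-0.6,0,0,0,0,0,-1],[-0.6,0,0,0,0,0,-1],[-0.6,0,0,0,0,0,-1],[-0.6,0,0,0,0,0,-1],[-0.6,0,0,0,0,0,-1],[0,0,0,0,0,0,-1],[0,0,0,0,0,0,-1],[0,0,0,0,0,0,-1]]'; python3 -m inch '[[1,0,0,0,0,0,-1],[1,0,0,0,0,0,-1],[1.5,0,0,0,0,0,-1],[1.5,0,0,0,0,0,-1],[1.5,0,-1,0,0,0,-1],[0,0,-2,0,0,0,-1],[0,0,-2,0,0,0,-1],[0,0,-2,0,0,0,-1],[0,0,0,0,0,0,-1],[0,0,0,0,0,0,-1]]';python3 -m inch '[[0,0,0,0,0,0,-1],[0,0,0,0,0,0,-1],[0,0,0,0,0,0,-1],[0,0,0,0,0,0,-1],[0,0,0,0,0,0,-1],[0,0,0,0,0,0,-1],[0,0,0,0,0,0,-1],[0,0,0,0,0,0,-1],[0,0,0,0,0,0,-1],[0,0,0,0,0,0,-1]]'; python3 -c "
from h import *
cloud('scene','c5.png');cloud('side','s5.png')
a=cv2.imread('pics/c5.png')[180:380,170:400];b=cv2.imread('pics/s5.png')[100:300,130:360]
cv2.imwrite('pics/m5.png',cv2.resize(np.hstack([a,b]),(800,348)))"
```

```text
time_s: 16.95
ee_pos: [529.8, -56.1, 156.5]
orientation: [-0.112, 0.994, 0.0, -0.0]
wrist_force: [-1.5, 0.1, 0.3]
grip_width: 0.005
finger_force: 0.0
time_s: 17.95
ee_pos: [466.1, -70.8, 226.8]
orientation: [-0.112, 0.994, 0.0, 0.0]
wrist_force: [-0.0, 0.0, -0.4]
grip_width: 0.001
finger_force: 0.0
time_s: 18.95
ee_pos: [466.7, -70.6, 226.8]
orientation: [-0.112, 0.994, 0.0, 0.0]
wrist_force: [0.4, -0.4, -0.3]
grip_width: 0.001
finger_force: 0.0
```

View pics/m5.png

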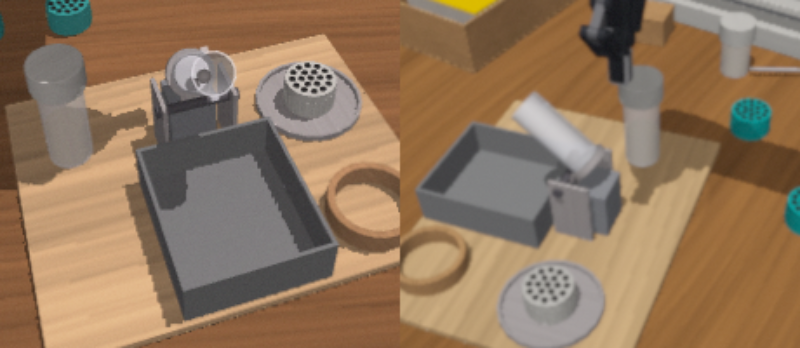

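The shaker is tilted about 55–60° ((555,130) in the crop), still in motion; I'll wait and recheck.

```bash
for i in 1 2; do python3 -m inch '[[0,0,0,0,0,0,-1],[0,0,0,0,0,0,-1],[0,0,0,0,0,0,-1],[0,0,0,0,0,0,-1],[0,0,0,0,0,0,-1],[0,0,0,0,0,0,-1],[0,0,0,0,0,0,-1],[0,0,0,0,0,0,-1],[0,0,0,0,0,0,-1],[0,0,0,0,0,0,-1]]' >/dev/null; done; python3 -m inch '[[0,0,0,0,0,0,-1],[0,0,0,0,0,0,-1],[0,0,0,0,0,0,-1],[0,0,0,0,0,0,-1],[0,0,0,0,0,0,-1]]'; python3 -c "
from h import *
cloud('scene','c6.png');im,P=cloud('side','s6.png')
a=cv2.imread('pics/c6.png')[180:380,170:400];b=cv2.imread('pics/s6.png')[100:300,130:360]
cv2.imwrite('pics/m6.png',cv2.resize(np.hstack([a,b]),(800,348)))
p=P.reshape(-1,3);p=p[(abs(p[:,2]-49)<5)&(np.hypot(p[:,0]-474,p[:,1]-74)<45)]
print(cv2.minEnclosingCircle(p[:,:2].astype(np.float32)))"
```

```text
time_s: 21.55
ee_pos: [466.8, -70.6, 226.8]
orientation: [-0.112, 0.994, 0.0, 0.0]
wrist_force: [0.1, 0.4, -0.1]
grip_width: 0.001
finger_force: 0.0
((477.0248107910156, 75.44715118408203), 29.463281631469727)
```

View pics/m6.png

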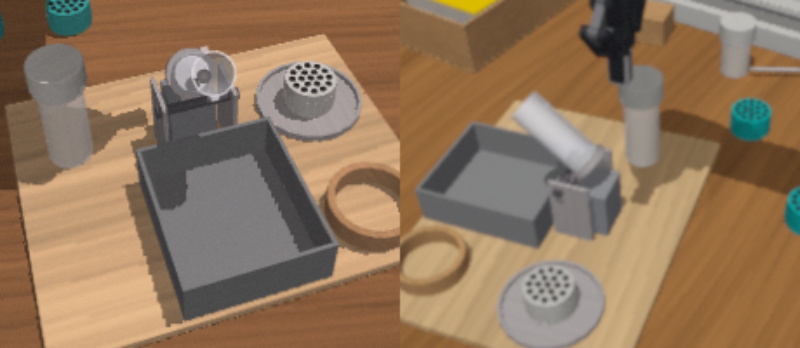

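The shaker stands still at about 50° ((555,130)), held near balance, and no balls are visible in the tray; the cap is unmoved. I'll push again, further.

```bash
python3 -m inch '[[0,0,2,0,0,0,-1],[0,0,2,0,0,0,-1],[0,0,2,0,0,0,-1],[0,0,1,0,0,0,-1],[-1.5,0,0,0,0,0,-1],[-1.5,0,0,0,0,0,-1],[-1.5,0,0,0,0,0,-1],[-1,0,0,0,0,0,-1],[-0.6,0,0,0,0,0,-1],[-0.6,0,0,0,0,0,-1]]'; python3 -m inch '[[-0.6,0,0,0,0,0,-1],[-0.6,0,0,0,0,0,-1],[-0.6,0,0,0,0,0,-1],[-0.6,0,0,0,0,0,-1],[-0.6,0,0,0,0,0,-1],[-0.6,0,0,0,0,0,-1],[0,0,0,0,0,0,-1]]'; python3 -m inch '[[0,0,0,0,0,0,-1],[0,0,0,0,0,0,-1],[0,0,0,0,0,0,-1],[0,0,0,0,0,0,-1],[0,0,0,0,0,0,-1],[0,0,0,0,0,0,-1],[0,0,0,0,0,0,-1],[0,0,0,0,0,0,-1],[0,0,0,0,0,0,-1],[0,0,0,0,0,0,-1]]'; python3 -c "
from h import *
cloud('scene','c7.png');im,P=cloud('side','s7.png')
a=cv2.imread('pics/c7.png')[180:380,170:400];b=cv2.imread('pics/s7.png')[100:300,130:360]
cv2.imwrite('pics/m7.png',cv2.resize(np.hstack([a,b]),(800,348)))"
```

```text
time_s: 22.65
ee_pos: [532.1, -55.8, 156.8]
orientation: [-0.112, 0.994, -0.0, -0.0]
wrist_force: [-0.5, -0.2, 0.4]
grip_width: 0.001
finger_force: 0.5
time_s: 23.35
ee_pos: [568.0, -47.3, 156.7]
orientation: [-0.112, 0.994, 0.0, 0.0]
wrist_force: [-0.1, 0.5, 0.1]
grip_width: 0.003
finger_force: 0.0
time_s: 24.35
ee_pos: [567.2, -47.7, 156.8]
orientation: [-0.112, 0.994, 0.0, 0.0]
wrist_force: [0.3, -0.6, -0.2]
grip_width: -0.0
finger_force: 0.0
```

View pics/m7.png

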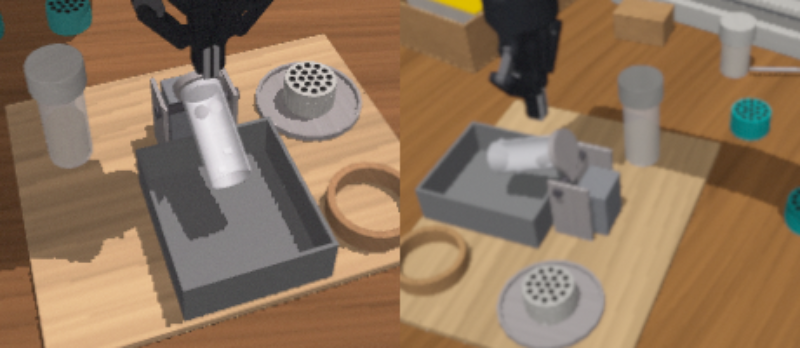

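The shaker has gone past horizontal ((520,150), (220,140)) and the cap is still in place. I'll retreat up and check for the balls in the depth data.

```bash
python3 -m inch '[[0.5,0,-2,0,0,0,-1],[0.5,0,-2,0,0,0,-1],[1,0,-2,0,0,0,-1],[1,0,-2,0,0,0,-1],[1.5,0,-2,0,0,0,-1],[1.5,0,-2,0,0,0,-1],[1.5,0,0,0,0,0,-1],[1.5,0,0,0,0,0,-1],[1.5,0,0,0,0,0,-1],[0,0,0,0,0,0,-1]]'; for i in 1 2 3; do python3 -m inch '[[0,0,0,0,0,0,-1],[0,0,0,0,0,0,-1],[0,0,0,0,0,0,-1],[0,0,0,0,0,0,-1],[0,0,0,0,0,0,-1],[0,0,0,0,0,0,-1],[0,0,0,0,0,0,-1],[0,0,0,0,0,0,-1],[0,0,0,0,0,0,-1],[0,0,0,0,0,0,-1]]' >/dev/null; done
cat > chk.py <<'E'
from h import *
a=np.radians(12.8);Rz=np.array([[np.cos(a),-np.sin(a),0],[np.sin(a),np.cos(a),0],[0,0,1]]);O=np.array([505.3,-62.2,0])
for n in ['scene','side','wrist']:
    im,P=cloud(n,'f_%s.png'%n); S=(P-O)@Rz
    cap=S[(abs(P[...,2]-49)<5)&(np.hypot(S[...,0],S[...,1]-140)<45)]; print(n,'cap',np.median(cap,0).round(1) if len(cap) else None)
    m=((S[...,2]>21)&(S[...,2]<40)&(S[...,0]>56)&(S[...,0]<204)&(abs(S[...,1])<64)).astype(np.uint8)
    k,l,st,_=cv2.connectedComponentsWithStats(m)
    for i in range(1,k):
        if st[i,4]>=8: q=S[l==i]; print('  tray',st[i],q.mean(0).round(1),'max z',q[:,2].max().round(1),'ext',np.ptp(q,axis=0).round(),'grey',im[l==i].mean(0).round(),im[l==i].max())
    j=S[(S[...,2]>66)&(S[...,0]>20)&(S[...,0]<160)&(abs(S[...,1])<22)&(S[...,2]<200)]
    if len(j): print('  jar x',np.percentile(j[:,0],[2,98]).round(),'z',np.percentile(j[:,2],[2,50,98]).round())
E
python3 chk.py
```

```text
time_s: 25.45
ee_pos: [462.8, -71.7, 276.5]
orientation: [-0.111, 0.994, 0.0, -0.001]
wrist_force: [-0.0, 0.7, 0.0]
grip_width: 0.0
finger_force: 0.0
scene cap [  1.8 139.   48. ]
  jar x [ 44. 133.] z [ 77. 104. 133.]
side cap [  0.6 142.2  49.5]
  tray [160 197  10  10  54] [197.   -0.8  27.2] max z 33.2 ext [11. 27. 12.] grey [137. 133. 132.] 169
  jar x [ 26. 133.] z [ 72. 104. 135.]
wrist cap [ -2.1 137.7  49. ]
  jar x [21. 38.] z [ 85. 101. 120.]
```

Jar is at the stop (mouth reach x=133, z matches 2.05 rad) and the side camera sees a bright blob 27 mm wide at the tray's far wall, probably both balls. I'll confirm it with the wrist camera from above.

```bash
python3 -m inch '[[-2.8,0,0,0,0,0,-1],[-2.8,0,0,0,0,0,-1],[-2.8,0,0,0,0,0,-1],[-2.8,0,0,0,0,0,-1],[-2.8,0,0,0,0,0,-1],[-2.8,0,0,0,0,0,-1],[-2.8,0,0,0,0,0,-1],[-2.8,0,0,0,0,0,-1],[-2.8,0,0,0,0,0,-1],[-2.8,0,0,0,0,0,-1]]'; python3 -m inch '[[0,0,0,0,0,0,-1],[0,0,0,0,0,0,-1]]' >/dev/null; python3 chk.py
```

```text
time_s: 29.6
ee_pos: [738.8, -8.4, 276.4]
orientation: [-0.112, 0.994, 0.0, -0.0]
wrist_force: [-0.5, -0.2, -0.3]
grip_width: 0.003
finger_force: 0.0
scene cap [ 17.5 158.6  47.8]
  jar x [ 44. 133.] z [ 78. 104. 134.]
side cap [  0.6 142.8  49.5]
  tray [160 197  10  10  54] [197.1  -1.   27.3] max z 31.9 ext [11. 26. 10.] grey [139. 134. 134.] 170
  jar x [ 25. 132.] z [ 72. 104. 135.]
wrist cap None
  tray [263 131  12  12 105] [197.8 -11.6  27.8] max z 31.1 ext [12. 13.  8.] grey [152. 142. 135.] 197
  tray [276 131  12  12 106] [197.8   2.8  27.7] max z 32.6 ext [12. 13. 10.] grey [151. 141. 134.] 194
  jar x [ 79. 134.] z [ 79.  98. 114.]
```

Two separate balls sit at (198,-12) and (198,3), top z about 30, inside the tray; the cap is in the dish. Handing in.

```bash
python3 -c "
from rig import workorder
print(workorder.finish_job())"
```

```text
the job is handed in; nothing more can be done
None
```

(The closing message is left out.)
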